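# Tap the three coins home in a market-stall tray, smallest to largest

### The job

In the coin tray, three square holders with round coins stand a little proud of their beds: with the fingertips, gently press each one home from above, level with the star and the diamond which are home already, the smallest coin first, then the middle-sized one, then the largest. Touch no coin or holder before its turn, do not lift anything, and do not touch the other three holders (the rectangular bar, which stays standing proud, the star and the diamond). Leave the loupe, the ring box and the tub where they are.

Things in the scene. Friction and masses are not known exactly. Their poses are not given: they have to be found in the camera images.
- tray: Fixed display tray lying flat on the stall table, dark red with a dark wooden rim, 160 (its x) x 230 (its y) x 25 mm high; origin at the centre of its underside on the table, z up. Its 2 x 3 square cells (2 along x, 3 along y, centres 70 mm apart) each hold one white square holder, 50 x 50 x 12 mm, with its piece lying on a black face. The six holders change places from start to start, and the tray's place and yaw change too. The ridges between the cells are 25 mm high.
- small_cell: Fixed foam bed (57 x 57 x 3 mm) of the cell whose holder carries the small round silvery coin (18 mm across); origin at the centre of its underside, 6 mm above the table, axes parallel to the tray's. The holder belongs to it.
- small_top (a point): Centre of the upper face of the small round coin (18 mm across, 2 mm proud of its 50 mm square holder); it goes down with the holder. 31 mm above the table when the holder is home. Press here, from above.
- small (a joint): Height (m, up) of that holder above home (0); it starts 0.005 to 0.008 proud, slides straight down and stays where left. Pressing takes about 3 N at first, 5 N at home, 7 N at 7 mm below home, plus 40 N per m/s. Below 0.002 counts as home; some mm deeper is harmless (from below -0.005 it springs back to about there); -0.008 is a hard stop. Pulled up it would come out.
- middle_cell: Fixed foam bed (57 x 57 x 3 mm) of the cell whose holder carries the middle-sized round silvery coin (28 mm across); origin at the centre of its underside, 6 mm above the table, axes parallel to the tray's. The holder belongs to it.
- middle_top (a point): Centre of the upper face of the middle-sized round coin (28 mm across, 2 mm proud of its 50 mm square holder); it goes down with the holder. 31 mm above the table when the holder is home. Press here, from above.
- middle (a joint): Height (m, up) of that holder above home (0); it starts 0.005 to 0.008 proud, slides straight down and stays where left. Pressing takes about 3 N at first, 5 N at home, 7 N at 7 mm below home, plus 40 N per m/s. Below 0.002 counts as home; some mm deeper is harmless (from below -0.005 it springs back to about there); -0.008 is a hard stop. Pulled up it would come out.
- large_cell: Fixed foam bed (57 x 57 x 3 mm) of the cell whose holder carries the large round silvery coin (41 mm across); origin at the centre of its underside, 6 mm above the table, axes parallel to the tray's. The holder belongs to it.
- large_top (a point): Centre of the upper face of the large round coin (41 mm across, 2 mm proud of its 50 mm square holder); it goes down with the holder. 31 mm above the table when the holder is home. Press here, from above.
- large (a joint): Height (m, up) of that holder above home (0); it starts 0.005 to 0.008 proud, slides straight down and stays where left. Pressing takes about 3 N at first, 5 N at home, 7 N at 7 mm below home, plus 40 N per m/s. Below 0.002 counts as home; some mm deeper is harmless (from below -0.005 it springs back to about there); -0.008 is a hard stop. Pulled up it would come out.
- bar_cell: Fixed foam bed (57 x 57 x 3 mm, origin at the centre of its underside) of the cell whose holder carries a silvery rectangular bar, 22 x 38 mm. Not to be touched.
- bar (a joint): Height (m, up) of the rectangular bar's holder above home; it too stands 0.005 to 0.008 proud, and is to stay so.
- star_cell: Cell with a silvery five-armed star medal, 36 mm across, in a holder already home (top of medal about 31 mm above the table). Not to be touched. Origin at the centre of the underside of its foam.
- diamond_cell: Cell with a silvery diamond-shaped (square, on its corner) piece, 25 mm over its points, in a holder already home (top about 31 mm above the table). Not to be touched. Origin at the centre of the underside of its foam.
- loupe: Loose black magnifier loupe beside the tray, round, 46 mm across, 38 mm high; origin at the centre of its underside.
- ring_box: Loose dark blue closed ring box beside the tray, 57 x 57 x 43 mm high; origin at the centre of its underside.
- tub: Loose grey tub with a white screw lid beside the tray, 48 mm across, 55 mm high; origin at the centre of its underside.

How it is judged:
By the outcome, as a careful person would: the job done as asked, in the order asked, and still so for the second after the job is handed in, with the robot touching nothing.
It also fails if it takes over 48 s, if anything falls off the work surface, if the arm or the gripper's body presses on something with over 40 N, if the wrist force passes 120 N, or if a joint passes its speed limit or range.

### The arm

A 6-joint arm with a two-finger parallel gripper is mounted at the origin on the work surface. World frame = base frame: x ahead of the robot, y to its left, z up, the work surface at z = 0. Lengths are in m, angles in rad, forces in N, time in s.
With the tool pointing down it reaches from about 0.325 to 0.9 m from the base axis. Payload 3.5 kg.
Tool frame: the origin (TCP) lies midway between the tips of the shut fingers; the grasp point (between the pads) lies 19 mm behind it (manip.grasp_offset is the distance from the TCP to the grasp point, in m); z points along the fingers, y is the direction in which the jaws open and shut (so a half turn about z gives the same grasp; the last joint's range is limited). The gripper opens to 85 mm and grips with 20 to 120 N. Pads are 22 mm wide; open, the fingers measure 114 mm over their backs; the gripper's body (76 mm by 85 mm) begins 54 mm behind the grasp point. The pads swing forward as they close: fully open they stand 13 mm farther back than shut.
Start: joints at [1.022, 0.276, -0.026, 1.268, 0, 1.467], TCP at [0.269, 0.564, 0.231] pointing down, gripper open.
Joint ranges: [-3.12, 3.12], [-0.85, 1.88], [-1.08, 1.24], [-1.95, 2.15], [-1.57, 1.53], [-3.14, 3.14]. Speed limits (rad/s): [2.57, 2.57, 3.14, 3.14, 3.14, 3.14].

### API

Orientations are given as [roll, pitch, yaw] about the fixed x, y, z axes, in that order (R = Rz(yaw) Ry(pitch) Rx(roll)).
In Python, from station import manip gives the robot as it stands.
- The arm moves only by the tool step_arm, never from a script. Its argument "moves" is a list of rows, each a list of 3 entries, a list of its own where there are three numbers: the gripper's target within -1 to 1 (fully open at 1, half-way at 0, shut at -1), then the shift along the tool's x, y, z in units of 30 mm (1.0 is 30 mm), then the turn about the tool's z in units of 10 degrees (1.0 is 10 degrees). In form: [[fingers, [x, y, z], yaw], ...]. A call has 1 to 10 rows; each row is the pose to reach, as a shift and turn from the pose measured when the call began, along the tool's axes at that moment; what a row does not reach only later rows make up. A row lasts 1/8 s, in which the tool goes at most 62.5 mm and 10.7 degrees, less where a joint would pass 70% of its speed; a pose out of reach is approached as far as the arm can. A call with a gripper value outside its range is refused whole. The fingers move at their own pace and stop on an object; "newtons" is the grip in N (left out, the last holds). Time passes only in rows, so rows that repeat a pose let the fingers close. It gives the time, the measured TCP pose, the force and the opening at its end, in the units of the state.
- manip.get_state(): the state, without advancing time (a new reading comes with each control period).
- manip.capture(name): name is "scene" or "top"; returns the picture (480x640x3 uint8, red, green, blue); there is no depth.
- manip.calibration(name): a dict with "K" (3x3 intrinsics, pixels), "cam_to_world" (4x4, takes a point from camera to world coordinates). Camera axes: x right, y down, z forward; pixel columns grow to the right and rows downward; lengths in m; the calibration is good to about 2 mm. A picture is of the moment at which its call begins. calibration takes no time and is no camera call.
- manip.hand_in(): hands the job in, once; it reports no verdict.
The state is a dict: "time": time; "joint_pos": joint angles; "joint_vel": joint speeds; "tau": joint torques, N m; "tcp_pos": TCP position; "tool_rot": TCP orientation; "force": force on the tool from outside, world axes, zero at the start; "torque": the same for the moment, N m; "gripper_width": opening from 0.0 (shut) to 1.0 (fully open).
Only numpy, scipy, OpenCV 4.12 (cv2) and the standard library are available. Lean on these libraries where they do the work, as an engineer would, in place of code of your own. Each camera call takes 0.05 s, during which the arm holds its last target.

## Working session

There is one attempt and no reset: what is moved stays moved. The work goes in short steps, Python scripts to look and compute and a tool call to move; the robot and the scene stay as the last step left them, time stands still between calls to the robot, and variables do not carry over. Pictures are saved under pics/ and viewed, and the job is handed in when it is done.

Besides the shell and the picture viewer there is one more tool, called after "Emit:" as name(argument=value, ...), one argument or row to a line, values as JSON. step_arm: Moves the arm, as the interface text tells. Its arguments: {"type":"object","properties":{"moves":{"type":"array","items":{"type":"array"}},"newtons":{"type":"number"}},"required":["moves"]}

```bash
mkdir -p pics
python3 - <<'E'
from station import manip
import cv2
for n in("scene","top"):
    im=manip.capture(n); cv2.imwrite(f"pics/{n}0.png",im[:,:,::-1])
    c=manip.calibration(n); print(n,c["K"],c["cam_to_world"])
s=manip.get_state(); print(s)
E
```

```text
scene [[460.05250996   0.         322.04689767]
 [  0.         460.05250996 235.19897453]
 [  0.           0.           1.        ]] [[ 0.82399095  0.42610936 -0.37345646  0.85606071]
 [ 0.56650281 -0.60717468  0.55714763 -0.38784623]
 [ 0.01065252 -0.67064874 -0.74169859  0.64972658]
 [ 0.          0.          0.          1.        ]]
top [[533.26307961   0.         318.49786632]
 [  0.         533.26307961 245.8848082 ]
 [  0.           0.           1.        ]] [[ 0.08446664 -0.96844495  0.23447766  0.38384621]
 [-0.99639798 -0.08386679  0.01254711  0.04250359]
 [ 0.0075137  -0.23469288 -0.97204053  0.81477528]
 [ 0.          0.          0.          1.        ]]
{'time': 0.1, 'joint_pos': array([ 1.02160996e+00,  2.77103658e-01, -2.77566330e-02,  1.26802385e+00,
       -3.10343077e-05,  1.46743634e+00]), 'joint_vel': array([-1.29077411e-04, -9.39099133e-04,  3.57322178e-03,  4.40786247e-04,
       -9.91995147e-04, -7.09798391e-05]), 'tau': array([-8.94535970e-04, -4.46710253e+01,  2.96127963e+01,  8.45075265e-03,
       -9.07690196e-05, -1.28192275e-05]), 'tcp_pos': array([0.26911809, 0.56329275, 0.23023645]), 'tool_rot': array([-3.13951278e+00, -1.84543232e-04,  2.69576611e+00]), 'force': array([-0.16045272,  0.28888888, -0.22781443]), 'torque': array([ 0.00033757, -0.00613033,  0.01120653]), 'gripper_width': 0.9958646628029096}
```

View pics/top0.png

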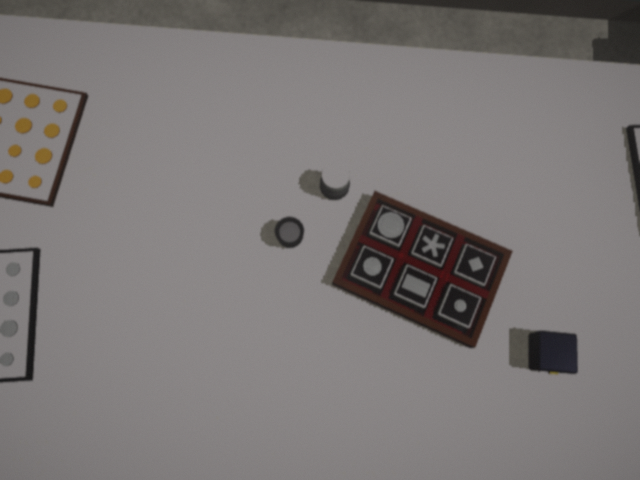

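View pics/scene0.png

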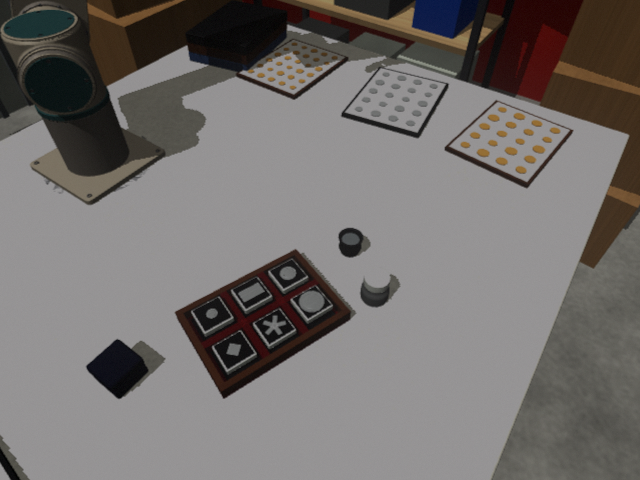

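Top view: large coin near (391,225), middle (372,267), small (460,306), bar (415,287), star (432,244), diamond (475,265). I'll enlarge both views next.

Run:
```python
import cv2
a=cv2.imread("pics/top0.png")[180:360,325:525]; cv2.imwrite("pics/topc.png",cv2.resize(a,None,fx=3.3,fy=3.3,interpolation=cv2.INTER_CUBIC)) 
a=cv2.imread("pics/scene0.png")[240:400,165:365]; cv2.imwrite("pics/scenec.png",cv2.resize(a,None,fx=3.5,fy=3.5,interpolation=cv2.INTER_CUBIC))
# blob centroids
import numpy as np
for n,seeds in (("top",[(391,225),(372,267),(460,306),(432,244),(415,287),(475,265)]),("scene",[(312,302),(288,273),(212,314),(274,327),(251,295),(234,349)])):
    g=cv2.cvtColor(cv2.imread(f"pics/{n}0.png"),cv2.COLOR_BGR2GRAY)
    for s in seeds:
        m=((g>85)*255).astype(np.uint8)
        k,l,st,ce=cv2.connectedComponentsWithStats(m,connectivity=4)
        i=l[s[1],s[0]]; print(n,s,g[s[1],s[0]],st[i],ce[i].round(2))
```

```text
top (391, 225) 110 [378 213  26  24 505] [390.51 224.54]
top (372, 267) 113 [364 258  17  17 237] [371.98 265.94]
top (460, 306) 114 [455 300  11  11  98] [460.05 305.19]
top (432, 244) 117 [423 235  21  21 193] [432.36 244.65]
top (415, 287) 109 [403 275  27  22 330] [415.69 285.26]
top (475, 265) 113 [469 258  14  13 118] [475.53 263.77]
scene (312, 302) 107 [299 291  25  21 404] [311.2  301.09]
scene (288, 273) 110 [280 267  16  13 156] [287.53 272.8 ]
scene (212, 314) 108 [206 309  12   9  77] [211.35 313.05]
scene (274, 327) 122 [264 316  22  18 170] [273.82 325.1 ]
scene (251, 295) 106 [239 283  25  19 241] [250.73 291.78]
scene (234, 349) 108 [227 344  14  12 115] [233.4  349.21]
```

View pics/topc.png

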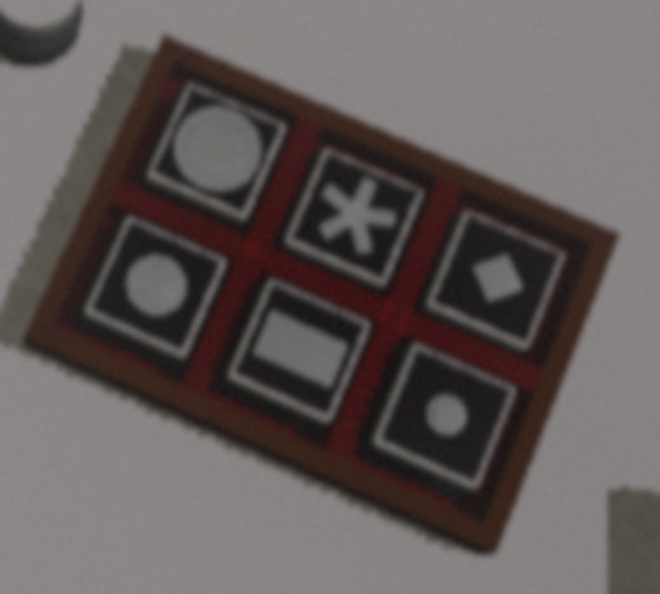

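View pics/scenec.png

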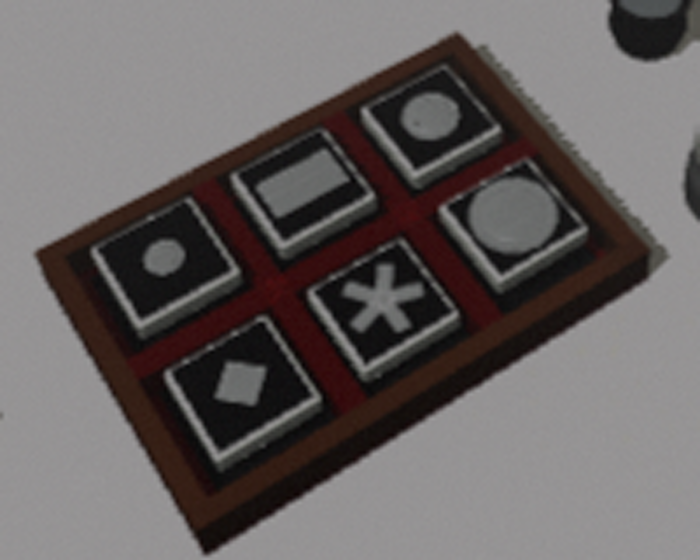

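```bash
cat > h.py <<'E'
import numpy as np
from station import manip
from scipy.optimize import least_squares
def ray(n,uv,z):
    c=manip.calibration(n);K,T=c["K"],c["cam_to_world"]
    d=T[:3,:3]@np.linalg.solve(K,[*uv,1]);o=T[:3,3];return (o+d*(z-o[2])/d[2])[:2]
E
python3 - <<'E'
from h import *
N=["large","middle","small","star","bar","diamond"]
top=[(390.51,224.54),(371.98,265.94),(460.05,305.19),(432.36,244.65),(415.69,285.26),(475.53,263.77)]
sc=[(311.2,301.09),(287.53,272.8),(211.35,313.05),(273.82,325.1),(250.73,291.78),(233.4,349.21)]
def proj(n,p):
    c=manip.calibration(n);q=np.linalg.inv(c["cam_to_world"])@np.r_[p,1];q=c["K"]@q[:3];return q[:2]/q[2]
G={"large":(0,-1),"star":(0,0),"diamond":(0,1),"middle":(1,-1),"bar":(1,0),"small":(1,1)}
def tri(t,s):
    r=least_squares(lambda p:np.r_[proj("top",p)-t,proj("scene",p)-s],[.5,0,.03]);return r.x,r.fun
P=[]
for n,t,s in zip(N,top,sc):
    z=.031 if n in("star","diamond") else .0375
    a,b=ray("top",t,z),ray("scene",s,z); x,f=tri(t,s); P.append((a+b)/2)
    print(n,a.round(4),b.round(4),x.round(4),abs(f).max().round(2))
P=np.array(P);g=np.array([G[n] for n in N])
f=lambda q:(P-(q[:2]+.07*(g[:,:1]*[np.cos(q[2]),np.sin(q[2])]+g[:,1:]*[np.sin(q[2]),-np.cos(q[2])]) )).ravel()
best=min((least_squares(f,[*P[3],a]) for a in np.arange(-3,3,.5)),key=lambda r:r.cost)
print(best.x,(best.fun.reshape(-1,2)*1e3).round(1)); 
for n,p,e in zip(N,P,best.fun.reshape(-1,2)): print(n,(p-e).round(4))
E
```

```text
large [ 0.6139 -0.0534] [ 0.6136 -0.0541] [ 0.6138 -0.0537  0.0372] 0.23
middle [ 0.5476 -0.0293] [ 0.5486 -0.0308] [ 0.5479 -0.0296  0.0358] 0.14
small [ 0.5003 -0.1614] [ 0.4995 -0.1608] [ 0.5001 -0.1611  0.0385] 0.04
star [ 0.5897 -0.1191] [ 0.5894 -0.1194] [ 0.5896 -0.1193  0.031 ] 0.13
bar [ 0.5242 -0.0954] [ 0.5234 -0.0953] [ 0.5239 -0.0954  0.0382] 0.16
diamond [ 0.5657 -0.1849] [ 0.566  -0.1855] [ 0.5658 -0.1852  0.0303] 0.11
[ 0.52397186 -0.09536161 -0.35259753] [[ 65.6 -24.1]
 [-65.7  23.8]
 [-65.6  24.1]
 [ 65.6 -23.9]
 [-65.9  24.2]
 [ 66.  -24.2]]
large [ 0.5481 -0.0297]
middle [ 0.6138 -0.0538]
small [ 0.5655 -0.1852]
star [ 0.524  -0.0954]
bar [ 0.5897 -0.1195]
diamond [ 0.4998 -0.1611]
```

Emit:
step_arm(
  moves=[
    [-1,[0,0,0],0],
    [-1,[0,0,0],0],
    [-1,[0,0,0],0],
    [-1,[0,0,0],0],
    [-1,[0,0,0],0],
    [-1,[0,0,0],0],
  ],
)

```text
time: 0.85
tcp_pos: [0.2691, 0.5633, 0.2303]
tool_rot: [-3.14, -0.0, 2.696]
force: [-0.7, 0.1, 0.3]
gripper_width: -0.0
```

Emit:
step_arm(
  moves=[
    [-1,[-1.15,-1.22,0],0],
    [-1,[-2.3,-2.45,0],0],
    [-1,[-3.45,-3.67,0],0],
    [-1,[-4.6,-4.9,0],0],
    [-1,[-5.75,-6.1,0],0],
    [-1,[-6.9,-7.3,0],0],
    [-1,[-8.05,-8.55,0],0],
    [-1,[-9.2,-9.8,0],0],
    [-1,[-10.35,-11.0,0],0],
    [-1,[-11.5,-12.2,0],0],
  ],
)

```text
time: 2.1
tcp_pos: [0.423, 0.0828, 0.2313]
tool_rot: [-3.14, 0.001, 2.696]
force: [0.0, 0.2, 0.2]
gripper_width: 0.002
```

```bash
cat >> h.py <<'E'
from scipy.spatial.transform import Rotation as R
def go(p):
    s=manip.get_state();M=R.from_euler("xyz",s["tool_rot"]).as_matrix()
    d=M.T@(np.array(p)-s["tcp_pos"])/.03
    print("t",s["time"],"tcp",s["tcp_pos"].round(4),"rot",s["tool_rot"].round(3),"F",s["force"].round(1),"d",d.round(3),"j",s["joint_pos"].round(2))
E
python3 -c "
from h import *
go([.5001,-.1612,.10])"
```

```text
t 2.1 tcp [0.423  0.0828 0.2313] rot [-3.140e+00  1.000e-03  2.696e+00] F [0.  0.2 0.2] d [-5.82  -6.224  4.391] j [ 0.04 -0.07 -0.42  1.23 -0.    0.49]
```

Emit:
step_arm(
  moves=[
    [-1,[-1.1,-1.2,0.4],0],
    [-1,[-2.3,-2.4,1.0],0],
    [-1,[-3.4,-3.6,1.6],0],
    [-1,[-4.6,-4.8,2.4],0],
    [-1,[-5.4,-5.7,3.2],0],
    [-1,[-5.82,-6.22,4.0],0],
    [-1,[-5.82,-6.22,4.39],0],
    [-1,[-5.82,-6.22,4.39],0],
    [-1,[-5.82,-6.22,4.39],0],
  ],
)

```text
time: 3.22
tcp_pos: [0.5005, -0.1604, 0.1008]
tool_rot: [-3.141, 0.002, 2.697]
force: [0.8, 0.2, 0.3]
gripper_width: -0.004
```

```bash
python3 -c "
from h import *
go([.5001,-.1612,.045])
import cv2
im=manip.capture('scene');cv2.imwrite('pics/s1.png',cv2.resize(im[200:400,165:365,::-1],None,fx=3,fy=3))"
```

```text
t 3.225 tcp [ 0.5005 -0.1604  0.1008] rot [-3.141e+00  2.000e-03  2.697e+00] F [0.8 0.2 0.3] d [ 0.005 -0.027  1.862] j [-0.43  0.21 -0.41  0.95 -0.    0.01]
```

View pics/s1.png

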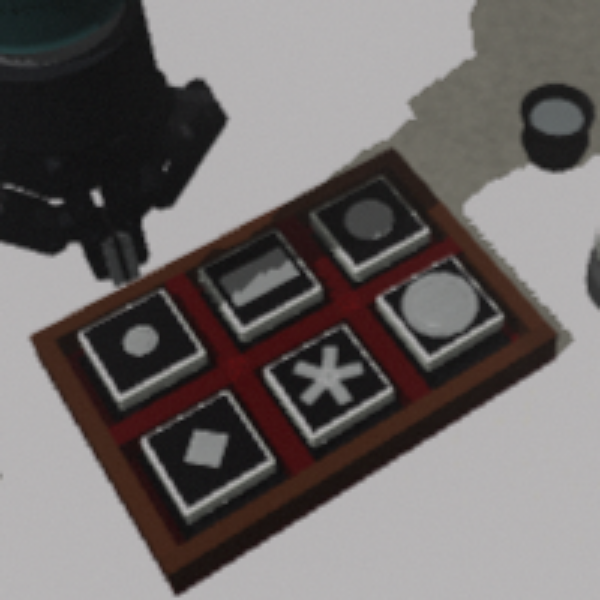

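Closed fingers hang above the small coin. It sits at (138,340) in the crop, with the tips at (125,270). I'll descend on it now.

Emit:
step_arm(
  moves=[
    [-1,[0,-0.03,0.6],0],
    [-1,[0,-0.03,1.2],0],
    [-1,[0,-0.03,1.7],0],
    [-1,[0,-0.03,1.86],0],
    [-1,[0,-0.03,1.86],0],
  ],
)

```text
time: 3.9
tcp_pos: [0.5005, -0.1613, 0.0453]
tool_rot: [-3.14, 0.002, 2.697]
force: [0.2, -0.0, 0.5]
gripper_width: 0.005
```

```bash
python3 -c "
from h import *
go([.5001,-.1612,.0295])"
```

```text
t 3.9 tcp [ 0.5005 -0.1613  0.0453] rot [-3.140e+00  2.000e-03  2.697e+00] F [ 0.2 -0.   0.5] d [ 0.015 -0.001  0.527] j [-0.43  0.27 -0.46  0.83 -0.    0.01]
```

Emit:
step_arm(
  moves=[
    [-1,[0,0,0.1],0],
    [-1,[0,0,0.2],0],
    [-1,[0,0,0.27],0],
    [-1,[0,0,0.33],0],
    [-1,[0,0,0.38],0],
    [-1,[0,0,0.43],0],
    [-1,[0,0,0.48],0],
    [-1,[0,0,0.53],0],
    [-1,[0,0,0.53],0],
  ],
)

```text
time: 5.03
tcp_pos: [0.5008, -0.1615, 0.0294]
tool_rot: [-3.14, 0.003, 2.697]
force: [-0.3, -0.6, 3.5]
gripper_width: 0.003
```

Emit:
step_arm(
  moves=[
    [-1,[0,0,0.03],0],
    [-1,[0,0,0.05],0],
    [-1,[0,0,0.05],0],
  ],
)

```text
time: 5.4
tcp_pos: [0.5008, -0.1615, 0.028]
tool_rot: [-3.14, 0.003, 2.697]
force: [-0.5, 0.6, 5.2]
gripper_width: 0.002
```

Emit:
step_arm(
  moves=[
    [-1,[0,0,-0.3],0],
    [-1,[0,0,-0.9],0],
    [-1,[0,0,-1.5],0],
    [-1,[0,0,-2.0],0],
    [-1,[0,0,-2.0],0],
  ],
)

```text
time: 6.02
tcp_pos: [0.5017, -0.1618, 0.0893]
tool_rot: [-3.14, 0.006, 2.697]
force: [-0.2, -0.4, 0.2]
gripper_width: 0.002
```

```bash
python3 -c "
from h import *
go([.5480,-.0298,.09])
import cv2
im=manip.capture('scene');cv2.imwrite('pics/s2f.png',im[:,:,::-1]);cv2.imwrite('pics/s2.png',cv2.resize(im[200:400,165:365,::-1],None,fx=3,fy=3))"
```

```text
t 6.025 tcp [ 0.5017 -0.1618  0.0893] rot [-3.14   0.006  2.697] F [-0.2 -0.4  0.2] d [ 0.498  4.637 -0.032] j [-0.43  0.22 -0.42  0.92 -0.    0.01]
```

View pics/s2.png

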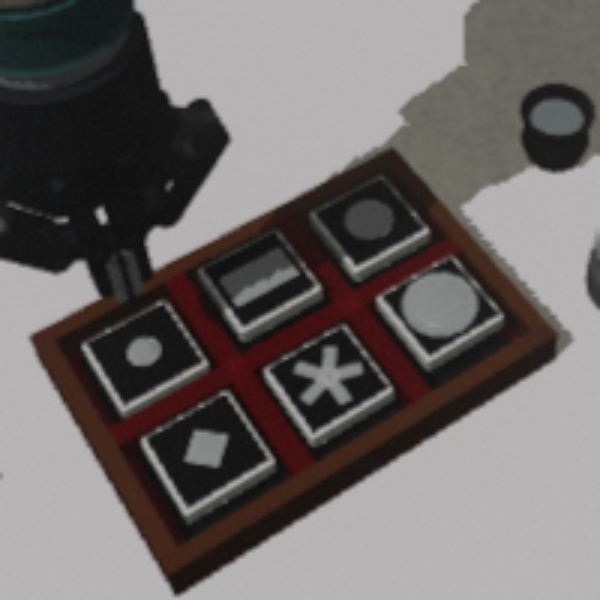

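The small coin has moved from (138,340) to (144,351) in the crop, so its holder went down. The others look unchanged. Next is the middle coin.

Emit:
step_arm(
  moves=[
    [-1,[0.13,1.2,0],0],
    [-1,[0.26,2.4,0],0],
    [-1,[0.4,3.6,0],0],
    [-1,[0.5,4.4,0],0],
    [-1,[0.5,4.64,0],0],
    [-1,[0.5,4.64,0],0],
    [-1,[0.5,4.64,0],0],
  ],
)

```text
time: 6.95
tcp_pos: [0.5468, -0.0301, 0.0878]
tool_rot: [-3.14, 0.003, 2.696]
force: [0.2, 0.2, 0.6]
gripper_width: 0.001
```

```bash
python3 -c "
from h import *
go([.5480,-.0298,.045])"
```

```text
t 6.95 tcp [ 0.5468 -0.0301  0.0878] rot [-3.140e+00  3.000e-03  2.696e+00] F [0.2 0.2 0.6] d [-0.027  0.03   1.427] j [-0.17  0.26 -0.38  0.93 -0.    0.27]
```

Emit:
step_arm(
  moves=[
    [-1,[-0.03,0.03,0.5],0],
    [-1,[-0.03,0.03,1.0],0],
    [-1,[-0.03,0.03,1.35],0],
    [-1,[-0.03,0.03,1.43],0],
    [-1,[-0.03,0.03,1.43],0],
  ],
)

```text
time: 7.58
tcp_pos: [0.548, -0.0298, 0.0447]
tool_rot: [-3.14, 0.003, 2.696]
force: [0.2, 0.3, 0.3]
gripper_width: -0.002
```

```bash
python3 -c "
from h import *
go([.5480,-.0298,.0285])"
```

```text
t 7.575 tcp [ 0.548  -0.0298  0.0447] rot [-3.140e+00  3.000e-03  2.696e+00] F [0.2 0.3 0.3] d [0.001 0.002 0.538] j [-0.17  0.31 -0.41  0.84 -0.    0.27]
```

Emit:
step_arm(
  moves=[
    [-1,[0,0,0.1],0],
    [-1,[0,0,0.2],0],
    [-1,[0,0,0.27],0],
    [-1,[0,0,0.33],0],
    [-1,[0,0,0.38],0],
    [-1,[0,0,0.43],0],
    [-1,[0,0,0.48],0],
    [-1,[0,0,0.53],0],
    [-1,[0,0,0.56],0],
    [-1,[0,0,0.56],0],
  ],
)

```text
time: 8.82
tcp_pos: [0.5481, -0.0298, 0.0279]
tool_rot: [-3.14, 0.003, 2.696]
force: [-2.4, -0.2, 3.9]
gripper_width: 0.002
```

Emit:
step_arm(
  moves=[
    [-1,[0,0,-0.3],0],
    [-1,[0,0,-0.9],0],
    [-1,[0,0,-1.5],0],
    [-1,[0,0,-2.0],0],
    [-1,[0,0,-2.0],0],
  ],
)

```text
time: 9.45
tcp_pos: [0.5493, -0.0299, 0.0893]
tool_rot: [-3.141, 0.006, 2.696]
force: [-0.3, 0.3, -0.3]
gripper_width: -0.0
```

```bash
python3 -c "
from h import *
go([.6138,-.0538,.09])
import cv2
im=manip.capture('scene');cv2.imwrite('pics/s3f.png',im[:,:,::-1]);cv2.imwrite('pics/s3.png',cv2.resize(im[200:400,165:365,::-1],None,fx=3,fy=3))"
```

```text
t 9.45 tcp [ 0.5493 -0.0299  0.0893] rot [-3.141  0.006  2.696] F [-0.3  0.3 -0.3] d [-2.282  0.207 -0.008] j [-0.17  0.26 -0.37  0.94 -0.    0.27]
```

View pics/s3.png

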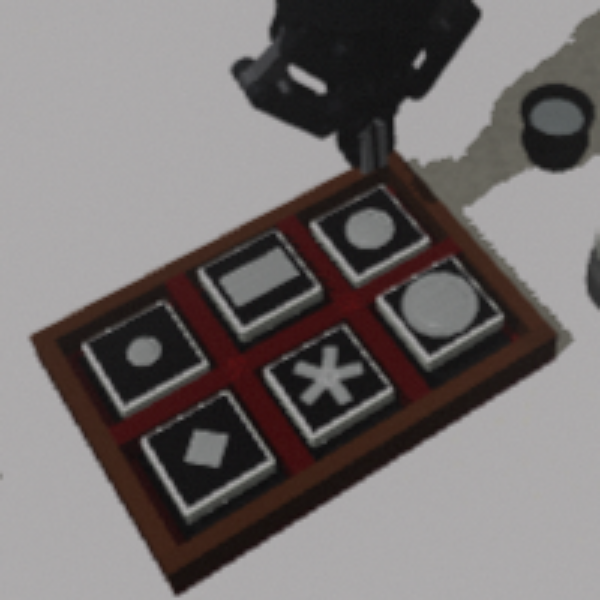

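The middle coin has moved from (369,219) to (370,229), so it is down. The large one is next.

Emit:
step_arm(
  moves=[
    [-1,[-0.8,0.07,0],0],
    [-1,[-1.6,0.14,0],0],
    [-1,[-2.2,0.21,0],0],
    [-1,[-2.28,0.21,0],0],
    [-1,[-2.28,0.21,0],0],
    [-1,[-2.28,0.21,0],0],
  ],
)

```text
time: 10.25
tcp_pos: [0.6117, -0.0532, 0.0882]
tool_rot: [-3.14, 0.003, 2.697]
force: [0.3, 0.6, 0.2]
gripper_width: -0.001
```

```bash
python3 -c "
from h import *
go([.6138,-.0538,.045])"
```

```text
t 10.25 tcp [ 0.6117 -0.0532  0.0882] rot [-3.140e+00  3.000e-03  2.697e+00] F [0.3 0.6 0.2] d [-0.067  0.013  1.441] j [-0.19  0.36 -0.23  0.98 -0.    0.25]
```

Emit:
step_arm(
  moves=[
    [-1,[-0.07,0.01,0.5],0],
    [-1,[-0.07,0.01,1.0],0],
    [-1,[-0.07,0.01,1.35],0],
    [-1,[-0.07,0.01,1.43],0],
    [-1,[-0.07,0.01,1.43],0],
  ],
)

```text
time: 10.88
tcp_pos: [0.6137, -0.0539, 0.045]
tool_rot: [-3.14, 0.002, 2.696]
force: [-0.2, -0.5, 0.4]
gripper_width: 0.002
```

```bash
python3 -c "
from h import *
go([.6138,-.0538,.0283])"
```

```text
t 10.875 tcp [ 0.6137 -0.0539  0.045 ] rot [-3.140e+00  2.000e-03  2.696e+00] F [-0.2 -0.5  0.4] d [-0.     0.005  0.556] j [-0.19  0.41 -0.26  0.9  -0.    0.25]
```

Emit:
step_arm(
  moves=[
    [-1,[0,0,0.1],0],
    [-1,[0,0,0.2],0],
    [-1,[0,0,0.27],0],
    [-1,[0,0,0.33],0],
    [-1,[0,0,0.38],0],
    [-1,[0,0,0.43],0],
    [-1,[0,0,0.48],0],
    [-1,[0,0,0.53],0],
    [-1,[0,0,0.57],0],
    [-1,[0,0,0.57],0],
  ],
)

```text
time: 12.12
tcp_pos: [0.6139, -0.054, 0.028]
tool_rot: [-3.14, 0.003, 2.696]
force: [-1.0, 0.4, 5.9]
gripper_width: -0.0
```

Emit:
step_arm(
  moves=[
    [-1,[0,0,-0.3],0],
    [-1,[0,0,-0.9],0],
    [-1,[0,0,-1.8],0],
    [-1,[0,0,-3.0],0],
    [-1,[0,0,-4.2],0],
    [-1,[0,0,-5.4],0],
    [-1,[0,0,-6.0],0],
  ],
)

```text
time: 13.0
tcp_pos: [0.615, -0.0538, 0.2115]
tool_rot: [-3.141, 0.008, 2.696]
force: [0.5, -0.9, 0.1]
gripper_width: -0.003
```

Emit:
step_arm(
  moves=[
    [-1,[0.6,1.3,0],0],
    [-1,[1.2,2.6,0],0],
    [-1,[1.8,3.9,0],0],
    [-1,[2.4,5.2,0],0],
    [-1,[3.0,6.5,0],0],
    [-1,[3.6,7.8,0],0],
    [-1,[4.2,9.1,0],0],
    [-1,[4.8,10.4,0],0],
    [-1,[4.8,10.4,0],0],
    [-1,[4.8,10.4,0],0],
  ],
)

```text
time: 14.25
tcp_pos: [0.619, 0.2895, 0.2098]
tool_rot: [-3.14, 0.007, 2.697]
force: [0.5, -0.9, 0.1]
gripper_width: -0.0
```

Run:
```python
from h import *
import cv2
ims={}
for n in("scene","top"):
    ims[n]=manip.capture(n)[:,:,::-1].copy(); cv2.imwrite(f"pics/{n}9.png",ims[n])
def proj(n,p):
    c=manip.calibration(n);q=np.linalg.inv(c["cam_to_world"])@np.r_[p,1];q=c["K"]@q[:3];return q[:2]/q[2]
C={"large":(.6138,-.0538),"middle":(.548,-.0298),"small":(.5001,-.1612),"star":(.5895,-.1192),"bar":(.524,-.0954),"diamond":(.5658,-.1851)}
for k,xy in C.items():
    o={}
    for n in ims:
        g=cv2.cvtColor(ims[n],cv2.COLOR_BGR2GRAY); u=proj(n,[*xy,.033]).round().astype(int)
        _,l,st,ce=cv2.connectedComponentsWithStats(((g>85)*255).astype(np.uint8),connectivity=4)
        i=l[u[1],u[0]];o[n]=ce[i];ar=st[i,4]
    r=least_squares(lambda p:np.r_[proj("top",p)-o["top"],proj("scene",p)-o["scene"]],[*xy,.03])
    print(k,r.x.round(4),ar,o["scene"].round(1),o["top"].round(1))
s=manip.get_state();print(s["time"],s["tcp_pos"],s["force"])
```

```text
large [ 0.6137 -0.0536  0.027 ] 501 [311.2 304.6] [389.5 226.3]
middle [ 0.548  -0.0296  0.0272] 242 [287.8 275.9] [371.4 267. ]
small [ 0.5    -0.161   0.0278] 100 [212.5 316.7] [458.1 306.1]
star [ 0.5896 -0.1193  0.0309] 195 [273.9 325.2] [432.4 244.7]
bar [ 0.5239 -0.0954  0.0381] 340 [250.8 291.8] [415.7 285.3]
diamond [ 0.5658 -0.1852  0.0304] 122 [233.5 349.2] [475.5 263.8]
14.35 [0.61929341 0.28868709 0.21011887] [-0.29951495 -0.43567978  0.00457925]
```

View pics/scene9.png

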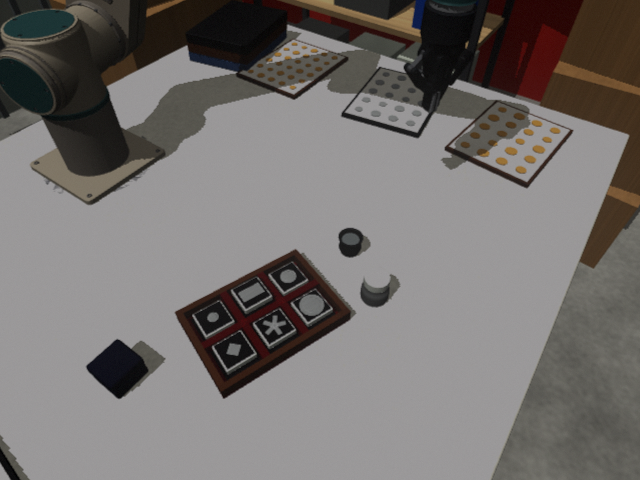

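All three coins are down, at about 27–28 mm. The bar still stands proud at 38 mm, and the star and diamond haven't moved. The loupe (350,240), tub (376,288) and ring box (118,367) are where they started, and the arm is clear.

```bash
python3 -c "
from station import manip
print(manip.hand_in())"
```

```text
the job is handed in; nothing more can be done
None
```

I pressed the small, then the middle, then the large coin home with the closed fingertips, and handed the job in at about 14.4 s. The end-of-press force readings were about 4–6 N.

My last camera check, after the arm had moved clear, gave these heights:

| Piece | Height of top above table | Change from start |
|---|---|---|
| Small coin | 27.8 mm | pressed down about 11 mm |
| Middle coin | 27.2 mm | pressed down about 9 mm |
| Large coin | 27.0 mm | pressed down about 10 mm |
| Bar | 38 mm | none, still proud |
| Star | 31 mm | none |
| Diamond | 30 mm | none |

- **Slightly deep:** the coins sit about 3–4 mm below exact home by these measurements. That is past level but within the harmless range, and short of the -5 mm point where they spring back.
- **Left in place:** the loupe, ring box and tub look unmoved in the pictures, which I judged by eye.
- **Disagreement:** at each press the fingertip position read about 28 mm. The camera put the middle and large coins up to 1 mm lower, which is within the 2 mm calibration error.

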